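Pin down the power unit in the car boot

ROBOT

A 6-joint arm with a two-finger parallel gripper is mounted at the origin on the work surface. World frame = base frame: x ahead of the robot, y to its left, z up, the work surface at z = 0. Lengths are in m, angles in rad, forces in N, time in s.
With the tool pointing down it reaches from about 0.325 to 0.775 m from the base axis. Payload 5.5 kg.
Tool frame: the origin (TCP) lies midway between the tips of the shut fingers; the grasp point (between the pads) lies 19 mm behind it (robot.grip_point_offset is the distance from the TCP to the grasp point, in m); z points along the fingers, y is the line along which they close (so a half turn about z gives the same grasp; the last joint's range is limited). The gripper opens to 88 mm and grips with 3 to 60 N. Pads are 20 mm wide; open, the fingers measure 115 mm over their backs; the gripper's body (75 mm by 178 mm) begins 61 mm behind the grasp point.
Start: joints at [1.27, 0.091, 1.231, -0, 1.82, -0.057], TCP at [0.145, 0.582, 0.223] pointing down, gripper open.
Joint ranges: [-2.87, 2.87], [-0.86, 2.18], [0.17, 2.46], [-1.51, 4.65], [0.06, 2.69], [-2.65, 2.65]. Speed limits (rad/s): [2.57, 2.57, 3.01, 3.14, 3.14, 3.14].

INTERFACE

Orientations are given as a rotation vector (axis times angle).
In Python, from bench import robot, optics, ticket gives the robot as it stands.
- The arm moves only by the shell command python3 -m inch 'ROWS' [OPENING] [FORCE]. ROWS is JSON, a list that holds one entry, the list of rows, each a list of 6 numbers: the shift along the tool's x, y, z in mm, then the turn, a rotation vector about the tool's x, y, z in degrees. A call has 1 to 5 rows; each row is the pose to reach, as a shift and turn from the pose commanded when the call began, along the tool's axes at that moment; what a row does not reach only later rows make up. A row lasts 1/10 s, in which the tool goes at most 50 mm and 8.59 degrees, less where a joint would pass 70% of its speed; a pose out of reach is approached as far as the arm can. A call with a gripper value outside its range is refused whole. OPENING is the closure, from 0 (fully open) to 1 (shut), set as the call begins (- or left out, the last holds). The fingers move at their own pace and stop on an object; FORCE is the grip in N (left out, the last holds). Time passes only in rows, so rows that repeat a pose let the fingers close. It gives the time, the measured TCP pose, the force, the opening and the grip force at its end, in the units of the state.
- robot.get_obs(): the state, without advancing time (a new reading comes with each control period).
- optics.read_camera(name): name is "scene" or "side" or "wrist"; returns the picture (400x640x3 uint8, blue, green, red); there is no depth.
- optics.camera_model(name): a dict with "K" (3x3 intrinsics, pixels), "k1" (the pictures are not rectified: a ray, as slopes to the right and down, at radius r is drawn at 1 + k1 r^2 times it, then the intrinsics apply), "eye" and "rotation" of the camera in the world; the wrist camera has in their place "tool_from_camera" (4x4, takes a point from camera to tool coordinates, whose origin is the TCP and whose axes are the flange's). Camera axes: x right, y down, z forward; pixel columns grow to the right and rows downward; lengths in m; the calibration is good to about 2 mm. A picture is of the moment at which its call begins: read the wrist's pose just before it. camera_model takes no time and is no camera call.
- ticket.hand_in(): hands the job in; it is judged then, once.
The state is a dict: "time": time; "qpos": joint angles; "joint_vel": joint speeds; "joint_torque": joint torques, N m; "position": TCP position; "eef_rot": TCP orientation; "force": force on the tool from outside, world axes, zero at the start; "moment": the same for the moment, N m; "finger_gap": finger opening in m; "grasp_force": force on a finger pad.
Only numpy, scipy, OpenCV 4.12 (cv2) and the standard library are available. Lean on these libraries where they do the work, as an engineer would, in place of code of your own. Each camera call takes 0.05 s, during which the arm holds its last target. There are 200 camera calls.

TASK

Lock the aluminium power unit into its cradle: take the thick pin with the plain round grip out of the pin rack and push it fully home, collar down on the rim, in the flared hole of the cradle. Then flip the sprung wire ring over so that it snaps down on the end of the pin, and let everything go.

Things in the scene. Friction and masses are not known exactly. Their poses are not given: they have to be found in the camera images.
- lock_pin: Steel pin to use, upright. Origin: centre of collar underside; z up. Below: shank 18 mm dia, 50 long, end tapered to 8. Above: collar 54 dia, 6 thick, then plain round grip 22 dia, 30 tall. 0.18 kg. Hangs by its collar, 66 above table, in a grey rack: 3 holes 85 apart in a row along world y (+-23 deg). Neighbours, same height: slim pin (collar 34, grip 13 dia), cross-bar pin (bar 56 long).
- bore (a point): Centre of the rim of the cradle's flared bush, 66 mm above table; the collar rests here. z up, turned about z up to 20 deg. Mouth 44 wide, narrowing over 21 depth to a 24 bore. A stiff plug stops the pin with its collar 12 above the rim; about 5 N in all (pin's weight included) then pushes it down, and it does not spring back. Aluminium unit at y +80 to +230, top 14 above the rim.
- ring (a joint): Sprung wire ring, rad. 0: level along -y of the bore frame, lying on the top of a fully home pin; 2.2: laid back open towards the unit (start); -0.2: shut without pin. Hinge axis: bore frame x, at y +50, z +40 mm, between posts at x +-31, tops z +44. Its weight lays it open above about 1.75; pushed below that, weight and a light spring snap it shut by themselves. Under 1 N tips it.
- ring_bar (a point): Middle of the ring's straight cross bar, the side opposite the hinge, 50 mm from the hinge axis. D-shaped loop of 8 mm wire, 46 wide between centre lines, the straight bar 28 long. Open it stands about 80 above the rim at bore frame y +79; shut it lies over the bore axis, 40 above the rim.
Not all that is in view belongs to the job. What is shaped like the lock_pin but blue or purple is not meant.

How it is judged:
By the outcome, as a careful person would: the job done as asked, in the order asked, and still so for the second after the job is handed in, with the robot touching nothing.
It also fails if it takes over 48 s, if anything falls off the work surface, if the arm or the gripper's body presses on something with over 40 N, if the wrist force passes 120 N, or if a joint passes its speed limit or range.

## Working session

There is one attempt and no reset: what is moved stays moved. The work goes in short steps, Python scripts to look and compute and a shell command to move; the robot and the scene stay as the last step left them, time stands still between calls to the robot, and variables do not carry over. Pictures are saved under pics/ and viewed, at most 10 in all, crops included, and the job is handed in when it is done.

```bash
ls; mkdir -p pics; python3 - <<'E'
from bench import robot, optics, ticket
import cv2
o=robot.get_obs();print(o['position'],o['eef_rot'],o['time'],robot.grip_point_offset)
for n in ['scene','side','wrist']:
    im=optics.read_camera(n);cv2.imwrite(f'pics/{n}0.png',im);m=optics.camera_model(n);print(n,m)
E
```

```text
pics
[0.14474088 0.58198397 0.22153261] [-3.81941375e-01 -3.11797328e+00  2.94543424e-03] 0.0 0.0187
scene {'K': array([[384.46824719,   0.        , 320.28678194],
       [  0.        , 384.46824719, 193.35069284],
       [  0.        ,   0.        ,   1.        ]]), 'k1': 0.000594732333307907, 'eye': array([1.0698333 , 0.49890932, 0.63313369]), 'rotation': array([-0.93760894, -2.3353349 ,  1.24049099])}
side {'K': array([[387.617115  ,   0.        , 318.65911804],
       [  0.        , 387.617115  , 195.87517971],
       [  0.        ,   0.        ,   1.        ]]), 'k1': -0.015369582279394438, 'eye': array([ 0.31134364, -0.80523631,  0.55829064]), 'rotation': array([-2.07683966,  0.28357591, -0.18793618])}
wrist {'K': array([[337.0247545 ,   0.        , 322.43421403],
       [  0.        , 337.0247545 , 195.86711849],
       [  0.        ,   0.        ,   1.        ]]), 'k1': -0.033313115713475526, 'tool_from_camera': array([[-6.71433725e-04, -9.62540724e-01, -2.71136320e-01,
         7.39351638e-02],
       [ 9.99999626e-01, -7.93901510e-04,  3.42001621e-04,
         3.18336615e-04],
       [-5.44446021e-04, -2.71135989e-01,  9.62540897e-01,
        -1.62315532e-01],
       [ 0.00000000e+00,  0.00000000e+00,  0.00000000e+00,
         1.00000000e+00]])}
```

View pics/scene0.png

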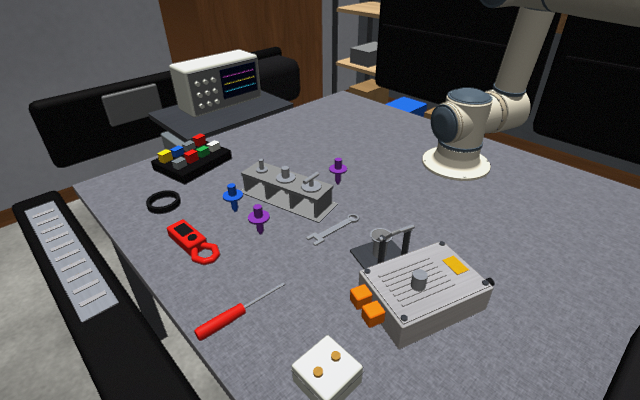

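View pics/side0.png

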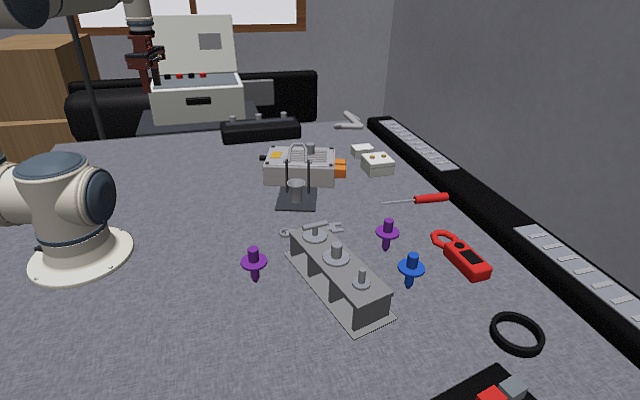

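The lock pin is the middle one in the rack: scene about (285,172), side (336,250). The bush is at scene (380,235), side (296,185), and the ring is open towards the unit.

```bash
cat > h.py <<'E'
import numpy as np, cv2
from scipy.spatial.transform import Rotation as R
from bench import robot, optics, ticket
def ray(n,px,pose=None):
    m=optics.camera_model(n);K=m['K'];d=(np.array(px,float)-K[:2,2])/K[0,0]
    s=d.copy()
    for _ in range(9): s=d/(1+m['k1']*(s@s))
    v=np.array([*s,1.])
    if n=='wrist':
        T=m['tool_from_camera'];p,r=pose;Rt=R.from_rotvec(r).as_matrix()
        return p+Rt@T[:3,3],Rt@T[:3,:3]@v
    return m['eye'],R.from_rotvec(m['rotation']).as_matrix()@v
def plane(n,px,z,pose=None):
    e,v=ray(n,px,pose);return e+v*(z-e[2])/v[2]
def two(a,b):
    A=np.zeros((3,3));B=np.zeros(3)
    for e,v in(a,b):
        v=v/np.linalg.norm(v);P=np.eye(3)-np.outer(v,v);A+=P;B+=P@e
    return np.linalg.solve(A,B)
def proj(n,X,pose):
    m=optics.camera_model(n);K=m['K'];X=np.array(X,float)
    if n=='wrist':
        T=m['tool_from_camera'];p,r=pose;x=R.from_rotvec(r).as_matrix().T@(X-p);x=T[:3,:3].T@(x-T[:3,3])
    else: x=R.from_rotvec(m['rotation']).as_matrix().T@(X-m['eye'])
    s=x[:2]/x[2];return K[0,0]*s*(1+m['k1']*s@s)+K[:2,2]
def snap(name):
    o=robot.get_obs();im=optics.read_camera('wrist');cv2.imwrite(f'pics/{name}.png',im)
    np.savetxt(f'pics/{name}.txt',[*o['position'],*o['eef_rot']]);print(o['time'],o['position'],o['eef_rot'])
def pose(name):
    a=np.loadtxt(f'pics/{name}.txt');return a[:3],a[3:]
def go(target):   # tool-frame shift in mm to TCP target
    o=robot.get_obs();return (R.from_rotvec(o['eef_rot']).as_matrix().T@(np.array(target)-o['position'])*1000).round(1)
E
python3 - <<'E'
from h import *
for k,a,b in [('pin',(285,168),(336,244)),('slim',(262,161),(362,271)),('cross',(311,181),(316,229)),('bore',(379,235),(296,183))]:
    print(k,two(ray('scene',a),ray('side',b)),plane('scene',a,.1),plane('side',b,.1))
print(plane('scene',(379,235),.066),plane('side',(296,183),.066))
o=robot.get_obs();print(R.from_rotvec(o['eef_rot']).as_matrix().round(3))
a=cv2.imread('pics/scene0.png')[120:300,220:500];b=cv2.imread('pics/side0.png')[120:320,230:430]
cv2.imwrite('pics/crop.png',np.vstack([cv2.resize(a,(466,300),interpolation=2),cv2.resize(b,(466,300),interpolation=2)][:2]) )
E
```

```text
pin [ 0.5222193  -0.22963445  0.09990636] [ 0.5235586  -0.22972381  0.1       ] [ 0.5213028  -0.22888045  0.1       ]
slim [ 0.54232308 -0.31179863  0.09602981] [ 0.54531818 -0.30547634  0.1       ] [ 0.5411053  -0.31660349  0.1       ]
cross [ 0.50287365 -0.14847056  0.08534781] [ 0.5172971  -0.13108987  0.1       ] [ 0.49739178 -0.1693923   0.1       ]
bore [0.52023705 0.10247732 0.06399155] [0.55751362 0.12733648 0.1       ] [0.50381822 0.03892171 0.1       ]
[0.52484101 0.10363984 0.066     ] [0.51809766 0.10154872 0.066     ]
[[-0.97   0.241 -0.   ]
 [ 0.241  0.97  -0.001]
 [ 0.    -0.002 -1.   ]]
```

View pics/wrist0.png

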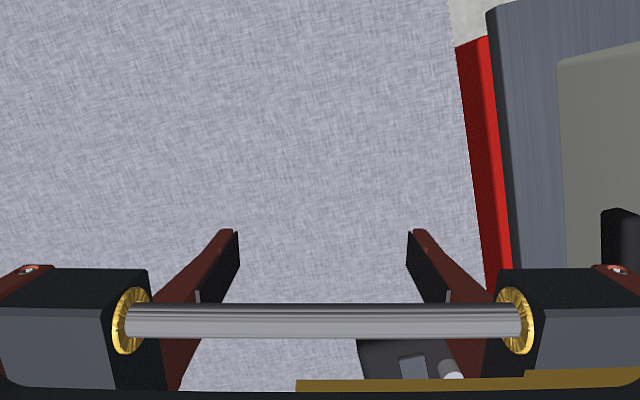

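The wrist view shows only the table and the fingers, with the TCP near (322,247). Next I go above the cradle for a closer look.

```bash
python3 -m inch '[[[-34,-29,-2,0,0,0],[-68,-58,-4,0,0,0],[-102,-87,-6,0,0,0],[-136,-116,-8,0,0,0],[-170,-145,-10,0,0,0]]]' 0
python3 -m inch '[[[-34,-29,-2,0,0,0],[-68,-58,-4,0,0,0],[-102,-87,-6,0,0,0],[-136,-116,-8,0,0,0],[-170,-145,-10,0,0,0]]]'
python3 -m inch '[[[-34,-29,-2,0,0,8],[-68,-58,-4,0,0,16],[-102,-87,-6,0,0,24],[-136,-116,-8,0,0,32],[-149,-124,-10,0,0,40]]]'
python3 -m inch '[[[0,0,0,0,0,8],[0,0,0,0,0,16],[0,0,0,0,0,23],[0,0,0,0,0,23]]]'
python3 -c "
from h import *
snap('w1')"
```

```text
time: 0.65
position: [0.2754, 0.3989, 0.2324]
eef_rot: [0.381, 3.118, -0.0]
force: [0.8, 0.7, -0.6]
finger_gap: 0.088
grasp_force: 0.0
time: 1.15
position: [0.4054, 0.2171, 0.2426]
eef_rot: [0.382, 3.118, 0.0]
force: [0.7, 0.2, 0.2]
finger_gap: 0.0877
grasp_force: 0.0
time: 1.65
position: [0.5207, 0.059, 0.2517]
eef_rot: [-1.439, -2.792, 0.003]
force: [-0.2, 1.0, -0.4]
finger_gap: 0.0881
grasp_force: 0.0
time: 2.05
position: [0.5194, 0.0624, 0.2523]
eef_rot: [-1.956, -2.458, 0.001]
force: [0.1, -0.2, -0.6]
finger_gap: 0.0881
grasp_force: 0.0
2.05 [0.51938747 0.06236191 0.25225599] [-1.95619436e+00 -2.45756115e+00  6.98656276e-04]
```

View pics/w1.png

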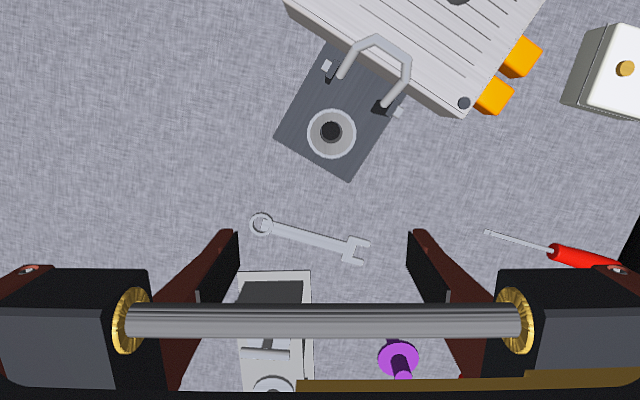

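The wrist view shows the bush rim centred near (331,134), radius about 25 px. The plate front edge runs (275,135) to (350,183), and the hinge pin ends are near (327,65) and (398,112).

```bash
python3 - <<'E'
from h import *
P=pose('w1');im=cv2.imread('pics/w1.png');g=cv2.cvtColor(im,6)
roi=np.zeros_like(g);cv2.circle(roi,(331,134),32,255,-1)
hsv=cv2.cvtColor(im,40)
m=((g>135)&(roi>0)).astype('uint8')*255
c=max(cv2.findContours(m,0,1)[0],key=cv2.contourArea);e=cv2.fitEllipse(cv2.convexHull(c));print(e)
w=plane('wrist',e[0],.066,P);print('bore',w)
for a,b,z in[((275,135),(350,183),.005),((327,65),(398,112),.106),((337,75),(383,105),.106)]:
    A,B=plane('wrist',a,z,P),plane('wrist',b,z,P);d=B-A;print(A,B,np.linalg.norm(d),np.degrees(np.arctan2(d[1],d[0])),((A+B)/2-w))
print(go([.5222-.04,-.2296+.0,.20]))
E
```

```text
((331.2193603515625, 133.1540069580078), (49.601341247558594, 50.305908203125), 179.9832763671875)
bore [0.51882563 0.10632335 0.066     ]
[0.45614594 0.08412049 0.005     ] [0.55862383 0.04670896 0.005     ] 0.10909327378905152 -20.055586674952803 [-0.01144074 -0.04090863 -0.061     ]
[0.50009708 0.16537955 0.106     ] [0.57077362 0.14118137 0.106     ] 0.07470424885572678 -18.900133910229744 [0.01660972 0.04695711 0.04      ]
[0.51041136 0.15933861 0.106     ] [0.55608965 0.14397704 0.106     ] 0.04819214974621739 -18.587754264258745 [0.01442488 0.04533448 0.04      ]
[-275.9 -102.7   52.4]
```

```bash
python3 -c "
from h import *
print(go([.532,-.273,.19]))"
```

```text
[-329.5  -64.1   62.3]
```

```bash
python3 -m inch '[[[-46,-9,4,0,0,0],[-92,-18,8,0,0,0],[-138,-27,12,0,0,0],[-184,-36,22,0,0,0],[-230,-45,36,0,0,0]]]'
python3 -m inch '[[[-45,-9,13,0,0,0],[-90,-18,24,0,0,0],[-99,-19,26,0,0,0],[-99,-19,26,0,0,0]]]'
python3 -c "
from h import *
snap('w2')"
```

```text
time: 2.6
position: [0.5275, -0.1735, 0.2172]
eef_rot: [1.949, 2.462, 0.001]
force: [1.2, -0.7, -0.9]
finger_gap: 0.0877
grasp_force: 0.0
time: 3.0
position: [0.5307, -0.2736, 0.1893]
eef_rot: [-1.954, -2.457, 0.0]
force: [-0.3, 0.6, 0.6]
finger_gap: 0.0878
grasp_force: 0.0
3.0 [ 0.53068456 -0.27355271  0.18927565] [-1.95369494e+00 -2.45708313e+00  3.23757010e-04]
```

View pics/w2.png

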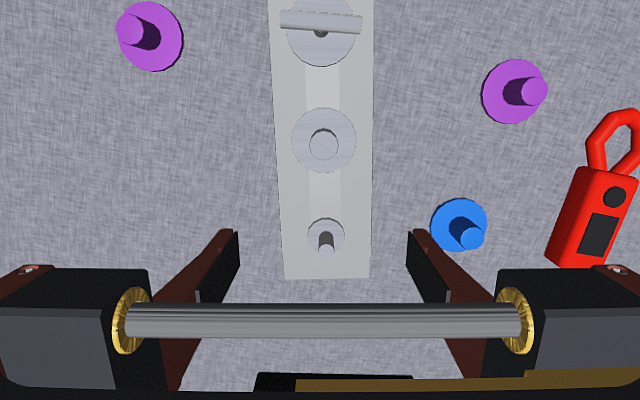

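The lock pin's collar is centred at (323,140), with the grip top at (323.5,145). The slim pin at (326,236) lies behind, and the row runs straight up the image.

```bash
python3 - <<'E'
from h import *
P=pose('w2')
a=plane('wrist',(323.5,140.5),.072,P);b=plane('wrist',(323.5,145),.102,P);print(a,b)
e=plane('wrist',(291,140.5),.072,P)-plane('wrist',(356.5,140.5),.072,P);print(np.linalg.norm(e))
m=(a+b)/2
print(go([m[0],m[1],.068+.001]))
E
```

```text
[ 0.52197809 -0.23106335  0.072     ] [ 0.52192239 -0.23109785  0.102     ]
0.054028373919056016
[ 42.1   0.4 121.4]
```

```bash
python3 -m inch '[[[30,0,20,0,0,0],[42,0,50,0,0,0],[42,0,85,0,0,0],[42,0,105,0,0,0],[42,0,114,0,0,0]]]'
python3 -m inch '[[[0,0,0,0,0,0],[0,0,0,0,0,0],[0,0,0,0,0,0],[0,0,0,0,0,0],[0,0,0,0,0,0]]]' 1 35
python3 -m inch '[[[0,0,0,0,0,0],[0,0,0,0,0,0],[0,0,0,0,0,0]]]'
```

```text
time: 3.55
position: [0.5214, -0.229, 0.0751]
eef_rot: [-1.949, -2.461, 0.0]
force: [1.0, -0.0, -0.4]
finger_gap: 0.0875
grasp_force: 0.0
time: 4.05
position: [0.5222, -0.2319, 0.0776]
eef_rot: [1.954, 2.458, 0.0]
force: [-0.3, 0.4, -0.2]
finger_gap: 0.0517
grasp_force: 0.0
time: 4.35
position: [0.5218, -0.2316, 0.0766]
eef_rot: [-1.955, -2.459, 0.0]
force: [0.5, 0.1, 0.9]
finger_gap: 0.0277
grasp_force: 0.0
```

```bash
python3 -m inch '[[[0,0,0,0,0,0],[0,0,0,0,0,0],[0,0,0,0,0,0]]]'
python3 -m inch '[[[0,0,-5,0,0,0],[0,0,-20,0,0,0],[0,0,-50,0,0,0],[0,0,-80,0,0,0],[0,0,-110,0,0,0]]]'
python3 -m inch '[[[0,0,0,0,0,8],[0,0,0,0,0,16],[0,0,0,0,0,24],[0,0,0,0,0,32],[0,0,0,0,0,32]]]'
python3 -c "
from h import *
snap('w3')
print(go([.5192-.326*.055,.105-.946*.055,.187]))"
```

```text
time: 4.65
position: [0.5218, -0.2316, 0.0766]
eef_rot: [-1.955, -2.459, 0.0]
force: [-0.4, 0.3, 0.8]
finger_gap: 0.0212
grasp_force: 35.0
time: 5.15
position: [0.5218, -0.2315, 0.1891]
eef_rot: [1.954, 2.459, 0.0]
force: [-0.3, -1.3, -1.0]
finger_gap: 0.0211
grasp_force: 35.0
time: 5.65
position: [0.522, -0.2316, 0.1879]
eef_rot: [2.557, 1.823, 0.001]
force: [0.1, 0.0, -1.0]
finger_gap: 0.0214
grasp_force: 35.0
5.65 [ 0.52196905 -0.23156659  0.18791454] [2.55721881e+00 1.82301621e+00 9.42567167e-04]
[ 262.7 -111.3    0.6]
```

```bash
python3 -m inch '[[[44,-18,0,0,0,0],[88,-36,0,0,0,0],[132,-54,0,0,0,0],[176,-72,0,0,0,0],[220,-90,0,0,0,0]]]'
python3 -m inch '[[[42,-20,0,0,0,0],[42,-21,0,0,0,0],[42,-21,0,0,0,0]]]'
python3 -c "
from h import *
snap('w4')"
```

```text
time: 6.2
position: [0.5078, 0.0075, 0.1874]
eef_rot: [2.553, 1.829, 0.001]
force: [0.8, -0.4, -2.3]
finger_gap: 0.0215
grasp_force: 35.0
time: 6.5
position: [0.5019, 0.0531, 0.1873]
eef_rot: [2.551, 1.831, 0.001]
force: [0.7, 0.0, -1.6]
finger_gap: 0.0216
grasp_force: 35.0
6.5 [0.50188422 0.05309578 0.18726537] [2.55145158e+00 1.83146877e+00 5.17457918e-04]
```

View pics/w4.png

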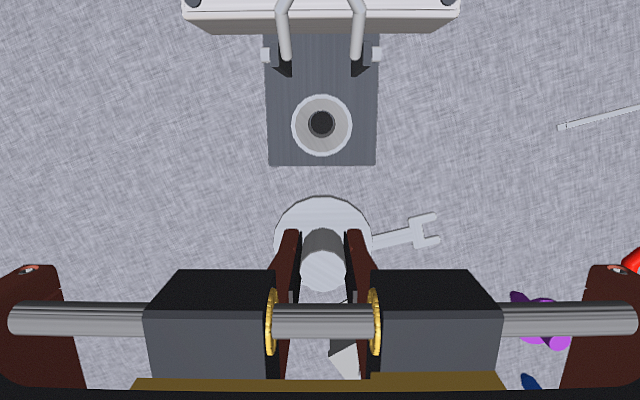

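The pin is held upright, its collar's far edge at (322,196). The bush rim is centred near (321.5,125) and squarely aligned with the plate.

```bash
python3 - <<'E'
from h import *
P=pose('w4');im=cv2.imread('pics/w4.png');g=cv2.cvtColor(im,6)
roi=np.zeros_like(g);cv2.circle(roi,(321,125),38,255,-1)
m=((g>135)&(roi>0)).astype('uint8')*255
c=max(cv2.findContours(m,0,1)[0],key=cv2.contourArea);e=cv2.fitEllipse(cv2.convexHull(c));print(e)
w=plane('wrist',e[0],.066,P);print('bore',w)
c=plane('wrist',(322,196),.1827,P); t=R.from_rotvec(P[1]).as_matrix().T@(c-P[0])*1000;print('collar far edge tool',t)
c=plane('wrist',(274,240),.1827,P),plane('wrist',(372,240),.1827,P)
for q in c:print(R.from_rotvec(P[1]).as_matrix().T@(q-P[0])*1000)
print(go([w[0],w[1],.0766]))
E
```

```text
((321.1951599121094, 124.76956176757812), (61.32979202270508, 62.755130767822266), 172.46136474609375)
bore [0.51905001 0.10619413 0.066     ]
collar far edge tool [27.48143417 -0.10424114  4.55880413]
[  3.07996802 -25.78372385   4.54161489]
[ 3.01350612 26.60605965  4.58842313]
[ 56.8  -1.5 110.5]
```

```bash
python3 -m inch '[[[40,-1,0,0,0,0],[56.5,-1,0,0,0,0],[56.5,-1,20,0,0,0],[56.5,-1,45,0,0,0],[56.5,-1,65,0,0,0]]]'
python3 -m inch '[[[0,0,8,0,0,0],[0,0,16,0,0,0],[0,0,24,0,0,0],[0,0,28,0,0,0],[0,0,28,0,0,0]]]'
```

```text
time: 7.05
position: [0.5196, 0.1046, 0.1203]
eef_rot: [2.557, 1.825, -0.002]
force: [-0.2, 0.3, -1.1]
finger_gap: 0.0214
grasp_force: 35.0
time: 7.55
position: [0.5194, 0.1059, 0.0935]
eef_rot: [-2.557, -1.825, 0.0]
force: [0.1, -0.1, -1.0]
finger_gap: 0.0215
grasp_force: 35.0
```

```bash
python3 -m inch '[[[0,0,3,0,0,0],[0,0,5,0,0,0],[0,0,6,0,0,0],[0,0,7,0,0,0],[0,0,8,0,0,0]]]'
python3 -m inch '[[[0,0,2,0,0,0],[0,0,4,0,0,0],[0,0,6,0,0,0],[0,0,8,0,0,0],[0,0,8,0,0,0]]]'
```

```text
time: 8.05
position: [0.5197, 0.1062, 0.0865]
eef_rot: [2.557, 1.825, 0.002]
force: [-0.4, -0.2, 3.7]
finger_gap: 0.0216
grasp_force: 35.0
time: 8.55
position: [0.5195, 0.106, 0.0772]
eef_rot: [2.557, 1.825, 0.0]
force: [1.5, 0.7, 1.0]
finger_gap: 0.0214
grasp_force: 35.0
```

```bash
python3 -m inch '[[[0,0,0.5,0,0,0],[0,0,1,0,0,0],[0,0,1,0,0,0]]]'
python3 -m inch '[[[0,0,0.5,0,0,0],[0,0,1,0,0,0],[0,0,1,0,0,0]]]'
```

```text
time: 8.85
position: [0.5195, 0.106, 0.0767]
eef_rot: [2.557, 1.825, 0.0]
force: [0.9, 0.1, 2.6]
finger_gap: 0.0209
grasp_force: 35.0
time: 9.15
position: [0.5196, 0.1061, 0.0765]
eef_rot: [2.557, 1.825, 0.001]
force: [-0.3, -0.0, 6.3]
finger_gap: 0.0214
grasp_force: 35.0
```

```bash
python3 -m inch '[[[0,0,1,0,0,0],[0,0,2,0,0,0],[0,0,2,0,0,0],[0,0,2,0,0,0]]]'

```

```text
time: 9.55
position: [0.5196, 0.1061, 0.0765]
eef_rot: [2.556, 1.825, 0.002]
force: [-5.7, -0.8, 15.3]
finger_gap: 0.0214
grasp_force: 35.0
```

```bash
python3 -m inch '[[[0,0,-2.5,0,0,0],[0,0,-2.5,0,0,0],[0,0,-2.5,0,0,0],[0,0,-2.5,0,0,0],[0,0,-2.5,0,0,0]]]' 0.5
python3 -m inch '[[[0,0,-10,0,0,0],[0,0,-30,0,0,0],[0,0,-60,0,0,0],[0,0,-90,0,0,0],[0,0,-120,0,0,0]]]'
python3 -m inch '[[[-40,0,0,0,0,0],[-60,0,0,0,0,0],[-60,0,0,0,0,0]]]' 1
python3 -c "
from h import *
snap('w5')
cv2.imwrite('pics/s5.png',optics.read_camera('side'))"
```

```text
time: 10.05
position: [0.5191, 0.106, 0.0755]
eef_rot: [-2.557, -1.825, 0.002]
force: [-0.0, 0.4, -0.5]
finger_gap: 0.0439
grasp_force: 0.0
time: 10.55
position: [0.5193, 0.106, 0.1981]
eef_rot: [2.557, 1.825, 0.001]
force: [0.0, -0.0, -0.0]
finger_gap: 0.0438
grasp_force: 0.0
time: 10.85
position: [0.4997, 0.0476, 0.1975]
eef_rot: [2.558, 1.821, 0.002]
force: [0.0, 0.8, 0.3]
finger_gap: 0.0232
grasp_force: 0.0
10.85 [0.4997349  0.04759723 0.19753297] [2.55826318e+00 1.82085729e+00 1.76108759e-03]
```

View pics/w5.png

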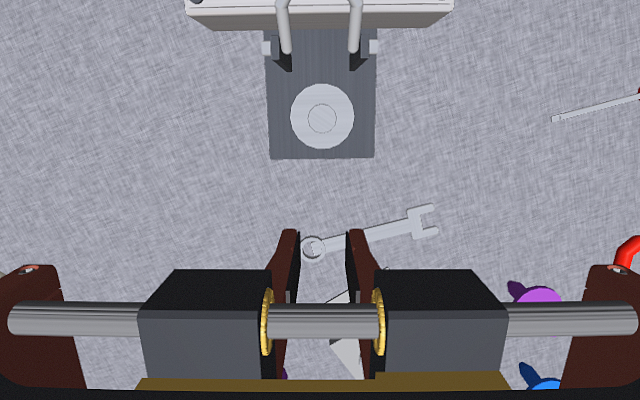

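The collar is seated concentric on the rim at (322,117). The ring legs at x=285 and 355 are still open. I check the seating numerically, then go behind the ring.

```bash
python3 - <<'E'
from h import *
P=pose('w5')
print(plane('wrist',(322,117),.072,P), np.linalg.norm(plane('wrist',(290,117),.072,P)-plane('wrist',(354.5,117),.072,P)))
T=np.array([.5192,.1062]);u=np.array([.326,.946])
print(go([*(T+.118*u),.198]))
a=cv2.imread('pics/s5.png')[130:220,240:360];cv2.imwrite('pics/s5c.png',cv2.resize(a,None,fx=5,fy=5,interpolation=2))
E
python3 -m inch '[[[45,0,0,0,0,0],[90,0,0,0,0,0],[135,0,0,0,0,0],[178,0,0,0,0,0],[178,0,0,0,0,0]]]' 1
```

```text
[0.52008104 0.10608652 0.072     ] 0.05379905748477075
[178.   -0.4  -1.2]
time: 11.45
position: [0.5577, 0.2233, 0.1939]
eef_rot: [-2.549, -1.831, 0.003]
force: [-0.5, -0.6, -0.3]
finger_gap: 0.0006
grasp_force: 0.0
```

View pics/s5c.png

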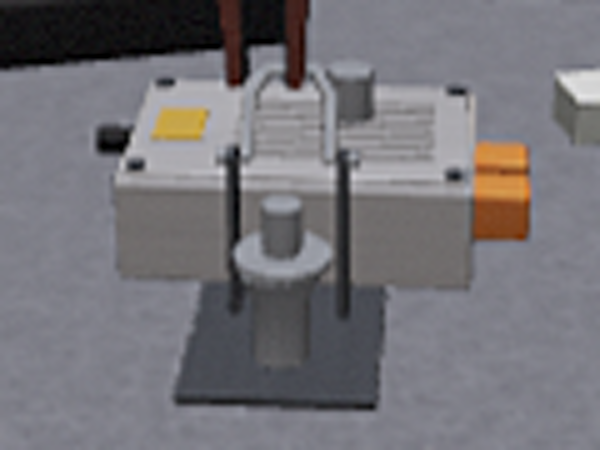

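The pin is fully down on the rim. A knob on the unit sits behind the ring's right leg, so I check that it clears the fingers.

```bash
python3 - <<'E'
from h import *
k=two(ray('scene',(419,273)),ray('side',(310.4,143.6)));d=k[:2]-np.array([.5192,.1062]);print(k,'bore x,y',d@[.9455,-.3256],d@[.3256,.9455])
E
```

```text
[0.59937997 0.25490797 0.11183278] bore x,y 0.027390849507604093 0.16670998833759346
```

```bash
python3 -m inch '[[[0,0,20,0,0,0],[0,0,45,0,0,0],[0,0,65,0,0,0],[0,0,68,0,0,0],[0,0,68,0,0,0]]]'
python3 -m inch '[[[-10,0,0,0,0,0],[-18,0,0,0,0,0],[-24,0,0,0,0,0],[-30,0,0,0,0,0],[-36,0,0,0,0,0]]]'
python3 -m inch '[[[-4,0,0,0,0,0],[-8,0,0,0,0,0],[-12,0,0,0,0,0],[-16,0,0,0,0,0],[-18,0,0,0,0,0]]]'
python3 -c "
from h import *
a=optics.read_camera('side')[80:220,220:360];print(robot.get_obs()['position']);cv2.imwrite('pics/s6c.png',cv2.resize(a,None,fx=4,fy=4,interpolation=2))"
```

```text
time: 11.95
position: [0.5573, 0.2177, 0.1277]
eef_rot: [-2.556, -1.825, 0.002]
force: [-0.2, 0.1, -0.6]
finger_gap: 0.0005
grasp_force: 0.0
time: 12.45
position: [0.5461, 0.183, 0.1287]
eef_rot: [2.557, 1.824, 0.001]
force: [0.5, 1.1, -0.5]
finger_gap: 0.0005
grasp_force: 0.2
time: 12.95
position: [0.5401, 0.1662, 0.128]
eef_rot: [2.557, 1.825, -0.0]
force: [0.1, 0.3, -0.0]
finger_gap: 0.0004
grasp_force: 0.0
[0.54009641 0.16608017 0.12808206]
```

View pics/s6c.png

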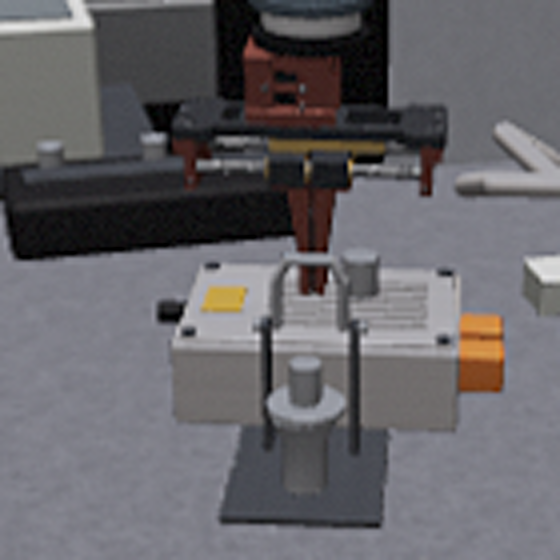

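The ring is nearly upright in front of the fingers and not yet past the tipping point, so I push further.

```bash
python3 -m inch '[[[-3,0,0,0,0,0],[-6,0,0,0,0,0],[-9,0,0,0,0,0],[-12,0,0,0,0,0],[-14,0,0,0,0,0]]]'
python3 -m inch '[[[0,0,0,0,0,0],[0,0,0,0,0,0],[0,0,0,0,0,0],[0,0,0,0,0,0],[0,0,0,0,0,0]]]'
python3 -c "
from h import *
a=optics.read_camera('side')[80:220,220:360];print(robot.get_obs()['position']);cv2.imwrite('pics/s7c.png',cv2.resize(a,None,fx=4,fy=4,interpolation=2))"
```

```text
time: 13.5
position: [0.5356, 0.153, 0.1282]
eef_rot: [2.557, 1.825, 0.0]
force: [-1.1, -0.6, -0.4]
finger_gap: 0.0006
grasp_force: 0.0
time: 14.0
position: [0.5357, 0.1534, 0.1281]
eef_rot: [-2.557, -1.825, 0.0]
force: [-0.1, -0.5, 0.6]
finger_gap: 0.0006
grasp_force: 0.0
[0.5356682  0.15339978 0.12810344]
```

View pics/s7c.png

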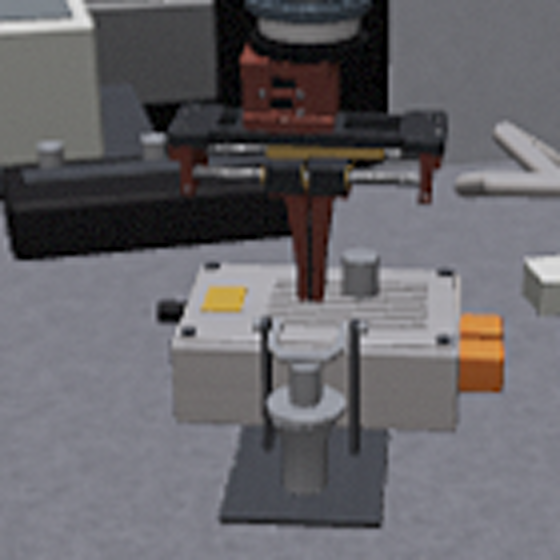

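The ring has snapped down on the pin top, its bar at crop (305,352). I withdraw and check numerically.

```bash
python3 -m inch '[[[2,0,-10,0,0,0],[4,0,-30,0,0,0],[4,0,-60,0,0,0],[4,0,-90,0,0,0],[4,0,-110,0,0,0]]]'
python3 -m inch '[[[0,0,0,0,0,0],[0,0,0,0,0,0],[0,0,0,0,0,0]]]'
python3 - <<'E'
from h import *
for z in(.106,.102,.072): 
    p=proj('side',[.5192,.1062,z],None);print(z,p,(p-[220,80])*4)
a=cv2.imread('pics/s7c.png');b=cv2.resize(optics.read_camera('side')[80:220,220:360],None,fx=4,fy=4,interpolation=2)
print('ring/pin area change',cv2.absdiff(a,b)[310:500,230:380].mean(), cv2.absdiff(a,b)[100:300,230:380].mean())
E
```

```text
time: 14.55
position: [0.5374, 0.1574, 0.2417]
eef_rot: [2.556, 1.824, 0.005]
force: [-0.5, 0.2, 0.7]
finger_gap: 0.0005
grasp_force: 0.0
time: 14.85
position: [0.5365, 0.157, 0.2364]
eef_rot: [-2.556, -1.825, 0.004]
force: [-0.0, 0.2, -0.1]
finger_gap: 0.0005
grasp_force: 0.0
0.106 [295.82403386 168.90737399] [303.29613544 355.62949596]
0.102 [295.84228439 170.25714752] [303.36913758 361.02859007]
0.072 [295.97723414 180.2185912 ] [303.90893655 400.87436478]
ring/pin area change 1.2142222222222223 25.285566666666668
```

The bar sits where a shut ring should (predicted (303,356)), the collar is at rim height, and nothing moved when the arm withdrew.

```bash
python3 -c "
from bench import ticket
print(ticket.hand_in())"
```

```text
the job is handed in; nothing more can be done
None
```

The lock pin is fully home with its collar on the rim, the ring is snapped down on the pin's end, the arm is clear, and the job was handed in at about 15 s; no verdict came back.

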